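# Match four small clay pots to their saucers

### The job

Four small terracotta pots and their four saucers lie mixed up on the bench: stand each pot upright in the middle of the saucer of its own shape and size, the square pots turned square with their saucers. Leave the saucers, the glass jar and the tin where they stand.

Things in the scene. Friction and masses are not known exactly. Their poses are not given: they have to be found in the camera images.
- pot_round_large_mid (a point): Sizes in mm. The large round pot: open-topped terracotta flower pot, 60 high, rim 64 in diameter, foot 44 in diameter; the upright rim band takes the top 26 and below it the wall tapers in, so it is best gripped across the rim band, about 10 above this point. Walls and rim 5 to 7 thick. Loose, upright on the bench, about 140 g. The point is on its axis, half-way up; z is up along the axis.
- saucer_round_large: Sizes in mm. The large round terracotta saucer: dish 76 in outer diameter, 11 high, wall 5; the pot stands inside on its floor, 5 above the underside. Loose on the bench. Origin at the centre of the underside, z up.
- pot_round_small_mid (a point): Sizes in mm. The small round pot: open-topped terracotta flower pot, 46 high, rim 44 in diameter, foot 30 in diameter; the upright rim band takes the top 22 and below it the wall tapers in, so it is best gripped across the rim band, about 10 above this point. Walls and rim 5 to 7 thick. Loose, upright on the bench, about 60 g. The point is on its axis, half-way up; z is up along the axis.
- saucer_round_small: Sizes in mm. The small round terracotta saucer: dish 54 in outer diameter, 11 high, wall 4; the pot stands inside on its floor, 5 above the underside. Loose on the bench. Origin at the centre of the underside, z up.
- pot_square_large_mid (a point): Sizes in mm. The large square pot: open-topped square terracotta flower pot, 58 high, rim 60 x 60, foot 44 x 44; the upright rim band takes the top 26 and below it the wall tapers in, so it is best gripped across the rim band on two opposite flats, about 10 above this point. Walls and rim 5 to 7 thick. Loose, upright on the bench, about 150 g. The point is on its axis, half-way up; z is up along the axis. x and y run square to its flat sides.
- saucer_square_large: Sizes in mm. The large square terracotta saucer: dish 70 x 70 outside, 11 high, wall 4; the pot stands inside on its floor, 5 above the underside. Loose on the bench. Origin at the centre of the underside, z up. x and y run square to its flat sides.
- pot_square_small_mid (a point): Sizes in mm. The small square pot: open-topped square terracotta flower pot, 44 high, rim 42 x 42, foot 30 x 30; the upright rim band takes the top 22 and below it the wall tapers in, so it is best gripped across the rim band on two opposite flats, about 10 above this point. Walls and rim 5 to 7 thick. Loose, upright on the bench, about 60 g. The point is on its axis, half-way up; z is up along the axis. x and y run square to its flat sides.
- saucer_square_small: Sizes in mm. The small square terracotta saucer: dish 54 x 54 outside, 11 high, wall 4; the pot stands inside on its floor, 5 above the underside. Loose on the bench. Origin at the centre of the underside, z up. x and y run square to its flat sides.
- jar_mid (a point): A closed glass jar with a steel cap, 58 mm in diameter, 75 mm high, loose on the bench among the pots, about 220 g. The point is on its axis, half-way up.
- tin_mid (a point): An open empty steel tin, 52 mm in diameter, 70 mm high, loose on the bench among the pots, about 120 g. The point is on its axis, half-way up.

How it is judged:
At the end, for the whole second after the job is handed in: Each pot stands upright (0.08 rad) on the floor of the saucer of its own shape and size (height within 3 mm), centred within 12 mm; square pots within 0.26 rad of square with their saucers. Jar, tin and saucers upright, within 30 mm of their starts. All at rest (horizontal distance between pot_round_large_mid and saucer_round_large below 0.012 m and z of pot_round_large_mid in the frame of saucer_round_large between 0.032 and 0.038 m and angle between each of pot_round_large_mid, saucer_round_large, pot_round_small_mid, saucer_round_small, pot_square_large_mid, saucer_square_large, pot_square_small_mid, saucer_square_small's own z axis and vertical below 0.08 rad and horizontal distance between pot_round_small_mid and saucer_round_small below 0.012 m and z of pot_round_small_mid in the frame of saucer_round_small between 0.025 and 0.031 m and horizontal distance between pot_square_large_mid and saucer_square_large below 0.012 m and z of pot_square_large_mid in the frame of saucer_square_large between 0.031 and 0.037 m and (angle between the x axis of pot_square_large_mid and the x axis of saucer_square_large, either way round below 0.26 rad or angle between the x axis of pot_square_large_mid and the y axis of saucer_square_large, either way round below 0.26 rad) and horizontal distance between pot_square_small_mid and saucer_square_small below 0.012 m and z of pot_square_small_mid in the frame of saucer_square_small between 0.024 and 0.03 m and (angle between the x axis of pot_square_small_mid and the x axis of saucer_square_small, either way round below 0.26 rad or angle between the x axis of pot_square_small_mid and the y axis of saucer_square_small, either way round below 0.26 rad) and height (world z) of jar_mid above 0.03 m and angle between each of jar_mid, tin_mid's own z axis and vertical below 0.2 rad and linear speed of each of saucer_round_large, saucer_round_small, saucer_square_large, saucer_square_small, pot_round_large, pot_round_small, pot_square_large, pot_square_small below 0.02 m/s); the robot touches nothing.
It fails at once if the glass jar was shifted by more than 30 mm (distance of jar_mid from where it was at the start of the episode above 0.03 m).
It fails at once if the tin was shifted by more than 30 mm (distance of tin_mid from where it was at the start of the episode above 0.03 m).
It fails at once if a saucer was shifted by more than 30 mm (distance of any of saucer_round_large, saucer_round_small, saucer_square_large, saucer_square_small from where it was at the start of the episode above 0.03 m).
It also fails if it takes over 93 s, if anything falls off the work surface, if the arm or the gripper's body presses on something with over 40 N, if the wrist force passes 120 N, or if a joint passes its speed limit or range.

### The arm

A 6-joint arm with a two-finger parallel gripper is mounted at the origin on the work surface. World frame = base frame: x ahead of the robot, y to its left, z up, the work surface at z = 0. Lengths are in m, angles in rad, forces in N, time in s.
With the tool pointing down it reaches from about 0.325 to 0.75 m from the base axis. Payload 7.6 kg.
Tool frame: the origin (TCP) lies midway between the tips of the shut fingers; the grasp point (between the pads) lies 19 mm behind it; z points along the fingers, y is the line along which they close (so a half turn about z gives the same grasp; the last joint's range is limited). The gripper opens to 85 mm and grips with 20 to 120 N. Pads are 22 mm wide; open, the fingers measure 114 mm over their backs; the gripper's body (76 mm by 85 mm) begins 54 mm behind the grasp point. The pads swing forward as they close: fully open they stand 13 mm farther back than shut.
Start: joints at [-1.216, 0.052, 1.401, -0, 1.689, -0.07], TCP at [0.216, -0.478, 0.209] pointing down, gripper open.
Joint ranges: [-2.9, 2.9], [-0.91, 2.17], [0.12, 2.37], [-1.06, 4.2], [0.26, 2.73], [-2.93, 2.93]. Speed limits (rad/s): [2.57, 2.57, 3.01, 3.14, 3.14, 3.14].

### API

Orientations are given as a unit quaternion [w, x, y, z].
In Python, from workcell import arm gives the robot as it stands.
- The arm moves only by the tool apply_moves, never from a script. Its argument "plan" is text: rows parted by semicolons, each of 7 numbers parted by spaces: the turn, a rotation vector about the world's x, y, z in rad, then the shift along the world's x, y, z in cm, then the closure, from 0 (fully open) to 1 (shut). A call has 1 to 20 rows; each row is the pose to reach, as a shift and turn from the pose commanded when the call began; what a row does not reach only later rows make up. A row lasts 1/12 s, in which the tool goes at most 41.7 mm and 7.16 degrees, less where a joint would pass 70% of its speed; a pose out of reach is approached as far as the arm can. A call with a gripper value outside its range is refused whole. The fingers move at their own pace and stop on an object; "grip_force" is the grip in N (left out, the last holds). Time passes only in rows, so rows that repeat a pose let the fingers close. It gives the time, the measured TCP pose, the force, the opening and the grip force at its end, in the units of the state.
- arm.state(): the state, without advancing time (a new reading comes with each control period).
- arm.capture(name): name is "side" or "top"; returns a dict with "img" (420x560x3 uint8, red, green, blue), "z_map" (420x560 float32, m along the optical axis (not along the pixel's ray), 0 where there is no reading), "intrinsics" (3x3 intrinsics, pixels), "R" (3x3) and "t" (3): a world point X has camera coordinates R X + t. Camera axes: x right, y down, z forward; pixel columns grow to the right and rows downward; lengths in m; the calibration is good to about 2 mm. A picture is of the moment at which its call begins.
- arm.finish_job(): hands the job in; it is judged then, once.
Trained networks look in the newest picture that a camera, given by its name, has taken for a name from the list of things; names that differ only in an ending like _2 or _b are one class to them, and where a whole thing is asked for, a point or a joint stands for the part that bears it (a point fixed in the world has none). Each returns a list of dicts, best first, with "confidence" (0 to 1); they miss things now and then, are a little off and sometimes report something else, mostly with a low value. They report only what shows in the picture. A call takes as long as a camera call.
- arm.recognise(query, camera): "xyz" ([x, y, z] in m, in world coordinates, good to about 4 mm: the middle of the surface that is visible of it).
- arm.place_of(query, camera): "xyz" ([x, y, z] in m, in world coordinates, good to about 4 mm: a listed point, or the origin of a listed thing).
The state is a dict: "time_s": time; "qpos": joint angles; "qd": joint speeds; "effort": joint torques, N m; "position": TCP position; "tcp_rot": TCP orientation; "contact_force": force on the tool from outside, world axes, zero at the start; "wrist_torque": the same for the moment, N m; "gripper_width": opening from 0.0 (shut) to 1.0 (fully open); "finger_force": force on a finger pad.
Only numpy, scipy, OpenCV 4.12 (cv2) and the standard library are available. Lean on these libraries where they do the work, as an engineer would, in place of code of your own. Each camera call takes 0.05 s, during which the arm holds its last target. There are 200 camera calls.

## Working session

There is one attempt and no reset: what is moved stays moved. The work goes in short steps, Python scripts to look and compute and a tool call to move; the robot and the scene stay as the last step left them, time stands still between calls to the robot, and variables do not carry over. Pictures are saved under pics/ and viewed, at most 14 in all, crops included, and the job is handed in when it is done.

Besides the shell and the picture viewer there is one more tool, called after "Call:" as name(argument=value, ...) on one line, values as JSON. apply_moves: Moves the arm, as the interface text tells. Its arguments: {"type":"object","properties":{"plan":{"type":"string"},"grip_force":{"type":"number"}},"required":["plan"]}

```bash
mkdir -p pics
cat > h.py <<'E'
import numpy as np, cv2
from workcell import arm
N=["pot_round_large_mid","saucer_round_large","pot_round_small_mid","saucer_round_small","pot_square_large_mid","saucer_square_large","pot_square_small_mid","saucer_square_small","jar_mid","tin_mid"]
def cloud(c):
    z=c["z_map"];K=c["intrinsics"];v,u=np.indices(z.shape)
    P=np.stack([(u-K[0,2])/K[0,0]*z,(v-K[1,2])/K[1,1]*z,z],-1)
    W=(P-c["t"])@c["R"]; W[z==0]=np.nan
    return W
def proj(c,X):
    p=c["intrinsics"]@(c["R"]@np.array(X)+c["t"]); return p[:2]/p[2]
E
python3 - <<'E'
from h import *
s=arm.state();print(s["position"],s["tcp_rot"],s["time_s"])
for cam in("top","side"):
    c=arm.capture(cam);cv2.imwrite(f"pics/{cam}0.png",c["img"][:,:,::-1]);np.savez(f"{cam}0.npz",**c)
    print(cam,"cam pos",-c["R"].T@c["t"])
    for n in N:
        print(n,[(np.round(d["xyz"],3).tolist(),round(d["confidence"],2),proj(c,d["xyz"]).astype(int).tolist()) for d in arm.place_of(n,cam)[:2]])
E
```

```text
[ 0.21626078 -0.47802153  0.20786258] [-7.72952065e-04  9.77530580e-01  2.10792210e-01 -1.07975713e-04] 0.0
top cam pos [0.39780852 0.00236576 0.9067336 ]
pot_round_large_mid [([0.548, 0.267, 0.033], 0.96, [136, 217])]
saucer_round_large [([0.681, 0.012, 0.001], 0.9, [269, 158])]
pot_round_small_mid [([0.563, 0.101, 0.02], 0.56, [223, 212])]
saucer_round_small []
pot_square_large_mid [([0.688, -0.155, 0.023], 0.79, [350, 153])]
saucer_square_large [([0.445, 0.167, 0.005], 0.84, [187, 272])]
pot_square_small_mid [([0.552, -0.088, 0.026], 0.83, [318, 218])]
saucer_square_small [([0.424, -0.171, -0.004], 0.66, [359, 285])]
jar_mid [([0.442, -0.004, 0.04], 0.89, [274, 273]), ([0.561, 0.099, 0.023], 0.36, [223, 213])]
tin_mid [([0.567, -0.269, 0.038], 0.73, [411, 211])]
side cam pos [ 0.27097084 -0.49365486  0.78160227]
pot_round_large_mid [([0.548, 0.266, 0.029], 0.73, [207, 140])]
saucer_round_large [([0.682, 0.009, -0.004], 0.62, [327, 209]), ([0.426, -0.172, 0.001], 0.58, [257, 344])]
pot_round_small_mid [([0.563, 0.101, 0.024], 0.71, [251, 191])]
saucer_round_small [([0.677, 0.172, -0.001], 0.59, [283, 157])]
pot_square_large_mid [([0.687, -0.161, 0.029], 0.84, [385, 261]), ([0.57, -0.266, 0.036], 0.5, [367, 340])]
saucer_square_large [([0.429, -0.173, 0.002], 0.58, [259, 344]), ([0.445, 0.171, -0.0], 0.57, [182, 199])]
pot_square_small_mid [([0.55, -0.09, 0.022], 0.73, [296, 267])]
saucer_square_small [([0.429, -0.172, -0.0], 0.84, [259, 344]), ([0.569, -0.272, 0.036], 0.62, [369, 343])]
jar_mid [([0.44, -0.001, 0.033], 0.89, [216, 253])]
tin_mid [([0.565, -0.268, 0.036], 0.67, [366, 342])]
```

```bash
cat >> h.py <<'E'
G={"pot_round_large_mid":(.548,.267,.060,64),"saucer_round_large":(.681,.011,.011,76),"pot_round_small_mid":(.563,.101,.046,44),"saucer_round_small":(.677,.172,.011,54),"pot_square_large_mid":(.688,-.157,.058,60),"saucer_square_large":(.445,.168,.011,70),"pot_square_small_mid":(.551,-.089,.044,42),"saucer_square_small":(.426,-.172,.011,54),"jar_mid":(.441,-.002,.075,58),"tin_mid":(.566,-.268,.07,52)}
def fit(c,n,x=None,y=None,up=0):
    gx,gy,h,d=G[n]; x=gx if x is None else x; y=gy if y is None else y; h+=up
    W=cloud(c);r=np.hypot(W[...,0]-x,W[...,1]-y)
    m=(r<d*.00075+.008)&(abs(W[...,2]-h)<.005)
    if m.sum()<20: return None
    p=(W[m][:,:2]*1000).astype(np.float32)
    (cx,cy),(w,l),a=cv2.minAreaRect(p)
    (ex,ey),er=cv2.minEnclosingCircle(p)
    zz=W[m][:,2]
    a=(a+45)%90-45
    return np.round([cx,cy,w,l,a,ex,ey,2*er,np.median(zz)*1000,m.sum()],1).tolist()
E
python3 - <<'E'
from h import *
a=[dict(np.load(f"{k}0.npz")) for k in("top","side")]
print("rect cx cy w l deg | circ cx cy d | z n")
for n in N:
    print(n,G[n][2:]); [print("   ",fit(c,n)) for c in a]
E
```

```text
rect cx cy w l deg | circ cx cy d | z n
pot_round_large_mid (0.06, 64)
    [550.3, 265.0, 62.1, 62.1, 1.5, 550.3, 265.6, 64.8, 59.0, 284.0]
    [549.9, 267.0, 61.8, 64.0, 8.5, 549.9, 266.9, 66.6, 59.8, 253.0]
saucer_round_large (0.011, 76)
    [682.3, 11.0, 74.4, 72.1, 0.3, 682.0, 10.9, 75.5, 8.8, 459.0]
    [683.0, 12.9, 74.9, 74.4, 25.0, 682.4, 12.8, 77.1, 8.4, 617.0]
pot_round_small_mid (0.046, 44)
    [563.9, 96.6, 42.1, 42.2, 3.7, 563.8, 97.4, 43.9, 45.2, 169.0]
    [563.8, 99.0, 43.8, 43.0, 31.0, 563.4, 100.3, 46.9, 46.1, 190.0]
saucer_round_small (0.011, 54)
    [678.7, 168.5, 52.5, 51.6, 10.1, 678.9, 168.7, 53.6, 9.3, 236.0]
    [679.3, 170.4, 54.1, 53.4, -7.0, 678.5, 170.9, 56.3, 8.9, 284.0]
pot_square_large_mid (0.058, 60)
    [687.3, -159.4, 61.3, 61.1, 5.7, 686.8, -159.7, 82.5, 57.9, 405.0]
    [688.0, -157.1, 63.4, 61.9, 5.4, 687.6, -157.3, 84.3, 58.5, 576.0]
saucer_square_large (0.011, 70)
    [446.7, 167.8, 70.6, 70.6, 31.7, 447.3, 168.0, 97.0, 9.2, 474.0]
    [451.8, 162.3, 73.0, 89.9, 31.2, 449.0, 166.3, 102.4, 8.3, 728.0]
pot_square_small_mid (0.044, 42)
    [551.8, -90.8, 41.9, 42.7, 40.2, 551.3, -90.7, 58.1, 43.7, 260.0]
    [551.9, -89.3, 43.5, 42.1, 40.9, 552.1, -89.1, 58.1, 44.4, 359.0]
saucer_square_small (0.011, 54)
    [428.0, -171.7, 54.2, 54.3, -26.8, 427.8, -171.8, 74.4, 9.6, 347.0]
    [428.5, -169.7, 55.8, 53.6, -27.7, 427.9, -169.6, 74.1, 8.7, 715.0]
jar_mid (0.075, 58)
    [439.7, -3.3, 50.9, 48.8, -0.2, 440.2, -3.4, 51.0, 74.5, 621.0]
    [440.2, -2.1, 50.0, 50.6, 17.8, 440.9, -1.8, 52.1, 75.9, 639.0]
tin_mid (0.07, 52)
    [568.3, -268.3, 50.5, 50.6, 6.8, 569.1, -268.0, 52.7, 69.3, 159.0]
    [568.5, -267.1, 51.3, 51.4, 3.1, 568.9, -266.5, 52.8, 69.7, 291.0]
```

View pics/top0.png

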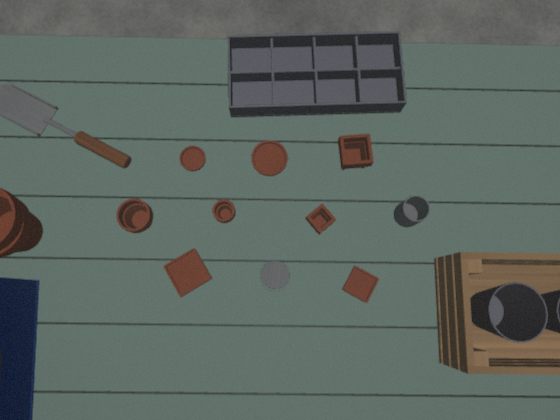

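View pics/side0.png

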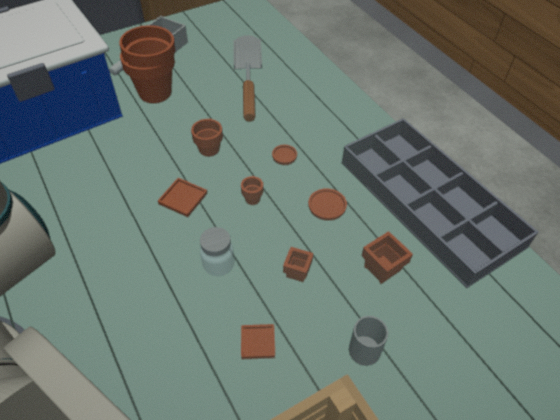

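```bash
cat >> h.py <<'E'
def to(x,y,z,d):
    "shift in cm and turn about z for TCP at mm target, closing direction d deg"
    from scipy.spatial.transform import Rotation as R
    s=arm.state();q=s["tcp_rot"];M=R.from_quat([q[1],q[2],q[3],q[0]]).as_matrix()
    cd=np.degrees(np.arctan2(M[1,1],M[0,1]));t=(d-cd+90)%180-90
    tilt=R.from_matrix(M).inv()
    print("dir",cd.round(1),"turn",np.radians(t).round(3),"shift cm",(np.array([x,y,z])/10-s["position"]*100).round(2),"tool z",M[:,2].round(3),"t",s["time_s"],"q6",s["qpos"][5].round(2))
E
python3 - <<'E'
from h import *
W=cloud(dict(np.load("top0.npz")))
x,y,z=W[...,0],W[...,1],W[...,2]
for n,m in [("crate",(y<-.31)&(x<.6)),("tray",(x>.74)),("left",y>.33)]: print(n,np.nanmax(z[m]),np.nanmin(x[m&(z>.03)]) if (m&(z>.03)).any() else 0)
to(551.9,-90,150,-49.5)
E
```

```text
crate 0.13797259176538484 0.2809944692780788
tray 0.054573847699133884 0.7719546100771302
left 0.14212527623016993 0.1794184088570442
dir -65.7 turn 0.282 shift cm [33.55 38.83 -5.87] tool z [-0. -0. -1.] t 1.1 q6 -0.07
```

Call:
apply_moves(plan="0 0 0.28 33.5 38.8 2 0; 0 0 0.28 33.5 38.8 2 0; 0 0 0.28 33.5 38.8 2 0; 0 0 0.28 33.5 38.8 2 0; 0 0 0.28 33.5 38.8 2 0; 0 0 0.28 33.5 38.8 2 0; 0 0 0.28 33.5 38.8 2 0; 0 0 0.28 33.5 38.8 2 0; 0 0 0.28 33.5 38.8 2 0; 0 0 0.28 33.5 38.8 2 0; 0 0 0.28 33.5 38.8 2 0; 0 0 0.28 33.5 38.8 2 0; 0 0 0.28 33.5 38.8 2 0; 0 0 0.28 33.5 38.8 -3 0; 0 0 0.28 33.5 38.8 -7 0; 0 0 0.28 33.5 38.8 -10 0; 0 0 0.28 33.5 38.8 -10 0; 0 0 0.28 33.5 38.8 -10 0", grip_force=30)

```text
time_s: 2.6
position: [0.5503, -0.0903, 0.1076]
tcp_rot: [-0.001, 0.939, 0.345, -0.002]
contact_force: [1.2, 0.2, 0.4]
gripper_width: 0.999
finger_force: 0.0
```

Run:
```python
from h import *
to(551.9,-90,12,-49.5);to(550.3,-91,12,-49.5)
```

```text
dir -49.6 turn 0.002 shift cm [ 0.16  0.03 -9.56] tool z [-0.004  0.001 -1.   ] t 2.6 q6 0.64
dir -49.6 turn 0.002 shift cm [ 0.   -0.07 -9.56] tool z [-0.004  0.001 -1.   ] t 2.6 q6 0.64
```

Call:
apply_moves(plan="0 0 0 0.1 0 -4 0; 0 0 0 0.1 0 -7 0; 0 0 0 0.1 0 -9 0; 0 0 0 0.1 0 -9.6 0; 0 0 0 0.1 0 -9.6 0; 0 0 0 0.1 0 -9.6 1; 0 0 0 0.1 0 -9.6 1; 0 0 0 0.1 0 -9.6 1; 0 0 0 0.1 0 -9.6 1; 0 0 0 0.1 0 -9.6 1; 0 0 0 0.1 0 -9.6 1; 0 0 0 0.1 0 -9.6 1; 0 0 0 0.1 0 -9.6 1", grip_force=30)

```text
time_s: 3.68
position: [0.5537, -0.0907, 0.0147]
tcp_rot: [0.001, 0.939, 0.345, 0.001]
contact_force: [-0.7, -1.2, 6.7]
gripper_width: 0.475
finger_force: 30.3
```

Run:
```python
from h import *
to(428.2,-170.7,100,-27.2)
```

```text
dir -49.6 turn 0.391 shift cm [-12.55  -8.     8.53] tool z [ 0.003 -0.001 -1.   ] t 3.6833 q6 0.64
```

Call:
apply_moves(plan="0 0 0 0 0 2 1; 0 0 0 0 0 5 1; 0 0 0 0 0 8.5 1; 0 0 0 0 0 8.5 1; 0 0 0.2 -6 -4 8.5 1; 0 0 0.39 -12.5 -8 8.5 1; 0 0 0.39 -12.5 -8 8.5 1; 0 0 0.39 -12.5 -8 8.5 1; 0 0 0.39 -12.5 -8 8.5 1; 0 0 0.39 -12.5 -8 8.5 1; 0 0 0.39 -12.5 -8 8.5 1; 0 0 0.39 -12.5 -8 8.5 1")

```text
time_s: 4.68
position: [0.4282, -0.1699, 0.0979]
tcp_rot: [0.0, 0.854, 0.521, 0.0]
contact_force: [-0.1, -0.0, -1.1]
gripper_width: 0.479
finger_force: 31.0
```

Run:
```python
from h import *
to(428.2,-170.7,100,-27.2)
for k in("top","side"):
    c=arm.capture(k);cv2.imwrite(f"pics/{k}1.png",c["img"][:,:,::-1])
    W=cloud(c)
    print(k,[(np.round(d["xyz"],3).tolist(),round(d["confidence"],2)) for d in arm.place_of("pot_square_small_mid",k)[:2]],fit(c,"saucer_square_small"))
```

```text
dir -27.2 turn 0.001 shift cm [ 0.   -0.08  0.21] tool z [ 0.001 -0.    -1.   ] t 4.6833 q6 0.02
top [] [436.0, -156.0, 19.2, 53.7, -26.8, 436.2, -155.4, 55.5, 10.1, 129.0]
side [([0.429, -0.173, 0.108], 0.77)] [428.2, -170.3, 55.0, 53.4, -27.8, 427.6, -169.9, 74.4, 8.0, 639.0]
```

View pics/side1.png

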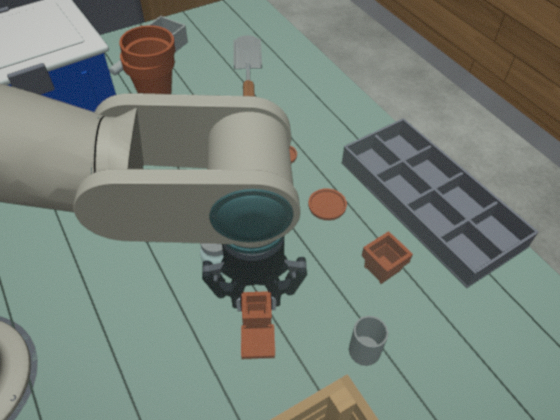

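Call:
apply_moves(plan="0 0 0 0 -0.1 -3 1; 0 0 0 0 -0.1 -5 1; 0 0 0 0 -0.1 -6.5 1; 0 0 0 0 -0.1 -7.2 1; 0 0 0 0 -0.1 -7.6 1; 0 0 0 0 -0.1 -7.8 1; 0 0 0 0 -0.1 -7.8 1; 0 0 0 0 -0.1 -7.8 1")

```text
time_s: 5.55
position: [0.4281, -0.1716, 0.0207]
tcp_rot: [0.001, 0.854, 0.52, 0.001]
contact_force: [1.2, -0.2, -1.3]
gripper_width: 0.478
finger_force: 31.0
```

Call:
apply_moves(plan="0 0 0 0 0 -0.1 1; 0 0 0 0 0 -0.1 1; 0 0 0 0 0 -0.1 0.4; 0 0 0 0 0 -0.1 0.3; 0 0 0 0 0 -0.1 0; 0 0 0 0 0 -0.1 0; 0 0 0 0 0 -0.1 0; 0 0 0 0 0 -0.1 0; 0 0 0 0 0 3 0; 0 0 0 0 0 7 0; 0 0 0 0 0 12 0; 0 0 0 0 0 12 0; 0 0 0 0 0 12 0")

```text
time_s: 6.63
position: [0.4293, -0.1723, 0.1438]
tcp_rot: [0.003, 0.854, 0.52, 0.002]
contact_force: [-0.2, 0.8, 0.9]
gripper_width: 1.0
finger_force: 0.0
```

Run:
```python
from h import *
c=arm.capture("side")
print(fit(c,"pot_square_small_mid",.428,-.171,.005),fit(c,"saucer_square_small"))
for n in("pot_square_small_mid","saucer_square_small"):print([(np.round(d["xyz"],3).tolist(),round(d["confidence"],2)) for d in arm.place_of(n,"side")[:2]])
to(687.5,-158.3,140,-84.5)
```

```text
[427.9, -171.6, 44.3, 41.8, -29.1, 428.1, -172.0, 57.2, 49.7, 440.0] [428.2, -170.2, 56.0, 53.5, -27.8, 428.0, -170.1, 74.9, 11.7, 448.0]
[([0.426, -0.172, 0.031], 0.79)]
[([0.426, -0.171, 0.004], 0.62)]
dir -27.3 turn -0.999 shift cm [26.08  1.27  0.18] tool z [-0.002  0.001 -1.   ] t 6.7833 q6 0.01
```

Call:
apply_moves(plan="0 0 -1 26 1.3 0 0; 0 0 -1 26 1.3 0 0; 0 0 -1 26 1.3 0 0; 0 0 -1 26 1.3 0 0; 0 0 -1 26 1.3 0 0; 0 0 -1 26 1.3 0 0; 0 0 -1 26 1.3 0 0; 0 0 -1 26 1.3 0 0; 0 0 -1 26 1.3 0 0; 0 0 -1 26 1.3 0 0; 0 0 -1 26 1.3 -2 0; 0 0 -1 26 1.3 -3 0; 0 0 -1 26 1.3 -3 0; 0 0 -1 26 1.3 -3 0")

```text
time_s: 7.95
position: [0.6864, -0.1583, 0.1087]
tcp_rot: [-0.0, 0.999, 0.048, -0.001]
contact_force: [-0.1, -0.0, 1.4]
gripper_width: 0.997
finger_force: 0.0
```

Run:
```python
from h import *
to(687.5,-158.3,15,-84.5)
```

```text
dir -84.5 turn -0.0 shift cm [ 0.11 -0.   -9.37] tool z [-0.002  0.001 -1.   ] t 7.95 q6 1.2
```

Call:
apply_moves(plan="0 0 0 0.1 0 -4 0; 0 0 0 0.1 0 -7 0; 0 0 0 0.1 0 -9 0; 0 0 0 0.1 0 -9.4 0; 0 0 0 0.1 0 -9.4 0; 0 0 0 0.1 0 -9.4 1; 0 0 0 0.1 0 -9.4 1; 0 0 0 0.1 0 -9.4 1; 0 0 0 0.1 0 -9.4 1; 0 0 0 0.1 0 -9.4 1; 0 0 0 0.1 0 -9.4 1; 0 0 0 0.1 0 -9.4 1; 0 0 0 0.1 0 -9.4 1", grip_force=40)

```text
time_s: 9.03
position: [0.6901, -0.1588, 0.0193]
tcp_rot: [0.001, 0.999, 0.047, 0.003]
contact_force: [-0.5, 0.7, 6.0]
gripper_width: 0.686
finger_force: 43.8
```

Run:
```python
from h import *
to(447,168.8,100,-58.3)
```

```text
dir -84.6 turn 0.458 shift cm [-24.31  32.76   8.07] tool z [ 0.005 -0.002 -1.   ] t 9.0333 q6 1.2
```

Call:
apply_moves(plan="0 0 0 0 0 2 1; 0 0 0 0 0 5 1; 0 0 0 0 0 8.5 1; 0 0 0 0 0 11 1; 0 0 0 0 0 11 1; 0 0 0.1 -2 2.5 11 1; 0 0 0.46 -24.2 32.8 11 1; 0 0 0.46 -24.2 32.8 11 1; 0 0 0.46 -24.2 32.8 11 1; 0 0 0.46 -24.2 32.8 11 1; 0 0 0.46 -24.2 32.8 11 1; 0 0 0.46 -24.2 32.8 11 1; 0 0 0.46 -24.2 32.8 11 1; 0 0 0.46 -24.2 32.8 11 1; 0 0 0.46 -24.2 32.8 11 1; 0 0 0.46 -24.2 32.8 11 1; 0 0 0.46 -24.2 32.8 11 1; 0 0 0.46 -24.2 32.8 8 1; 0 0 0.46 -24.2 32.8 8 1; 0 0 0.46 -24.2 32.8 8 1")

```text
time_s: 10.7
position: [0.4457, 0.1685, 0.0944]
tcp_rot: [0.0, 0.962, 0.273, -0.002]
contact_force: [-0.5, 0.6, -2.3]
gripper_width: 0.693
finger_force: 44.5
```

Run:
```python
from h import *
to(447,168.8,24.4,-58.3)
for k in("top","side"):
    c=arm.capture(k);cv2.imwrite(f"pics/{k}2.png",c["img"][:,:,::-1])
    print(k,[(np.round(d["xyz"],3).tolist(),round(d["confidence"],2)) for n in("pot_square_large_mid","saucer_square_large") for d in arm.place_of(n,k)[:2]])
```

```text
dir -58.3 turn -0.0 shift cm [ 0.13  0.03 -7.  ] tool z [-0.004 -0.001 -1.   ] t 10.7 q6 1.3
top [([0.445, 0.165, 0.099], 0.64), ([0.445, 0.17, 0.006], 0.68)]
side [([0.443, 0.165, 0.106], 0.88), ([0.444, 0.169, 0.0], 0.69)]
```

View pics/side2.png

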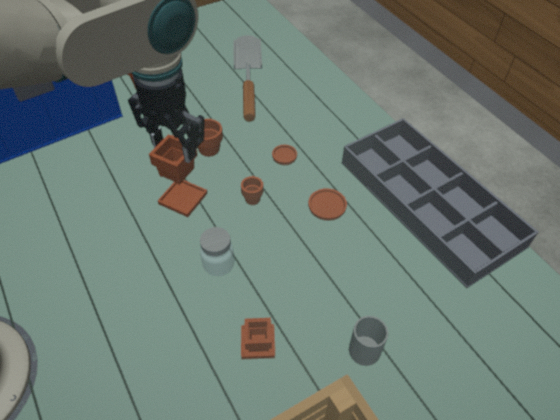

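Call:
apply_moves(plan="0 0 0 0.2 0.2 -3 1; 0 0 0 0.2 0.2 -5 1; 0 0 0 0.2 0.2 -6 1; 0 0 0 0.2 0.2 -6.6 1; 0 0 0 0.2 0.2 -6.9 1; 0 0 0 0.2 0.2 -7 1; 0 0 0 0.2 0.2 -7 1; 0 0 0 0.2 0.2 -7 1")

```text
time_s: 11.67
position: [0.4491, 0.1719, 0.0268]
tcp_rot: [0.0, 0.962, 0.274, 0.001]
contact_force: [0.5, -0.2, -1.3]
gripper_width: 0.688
finger_force: 44.5
```

Call:
apply_moves(plan="0 0 0 0 0 -0.1 1; 0 0 0 0 0 -0.2 1; 0 0 0 0 0 -0.2 1; 0 0 0 0 0 -0.2 1")

```text
time_s: 12.0
position: [0.4488, 0.1718, 0.0243]
tcp_rot: [0.0, 0.962, 0.274, 0.001]
contact_force: [-0.4, -0.7, 1.1]
gripper_width: 0.69
finger_force: 44.9
```

Call:
apply_moves(plan="0 0 0 0 0 0 0.25; 0 0 0 0 0 0 0.2; 0 0 0 0 0 0 0; 0 0 0 0 0 0 0; 0 0 0 0 0 0 0; 0 0 0 0 0 0 0; 0 0 0 0 0 3 0; 0 0 0 0 0 7 0; 0 0 0 0 0 11 0; 0 0 0 0 0 12 0; 0 0 0 0 0 12 0")

```text
time_s: 12.92
position: [0.4505, 0.1723, 0.1481]
tcp_rot: [0.0, 0.962, 0.274, 0.004]
contact_force: [-0.0, 0.0, -1.1]
gripper_width: 1.001
finger_force: 0.0
```

Run:
```python
from h import *
for k in("top","side"):
    c=arm.capture(k)
    print(fit(c,"pot_square_large_mid",.447,.169,.005),fit(c,"saucer_square_large"))
    for n in("pot_square_large_mid","saucer_square_large"):print([(np.round(d["xyz"],3).tolist(),round(d["confidence"],2)) for d in arm.place_of(n,k)[:2]])
to(563.7,98.5,140,-58.3)
```

```text
[446.9, 144.4, 33.0, 62.3, -4.7, 448.1, 158.0, 62.5, 62.3, 179.0] [447.9, 160.8, 65.3, 57.6, 32.0, 447.7, 161.2, 86.5, 10.7, 434.0]
[([0.446, 0.168, 0.029], 0.81)]
[([0.444, 0.167, 0.001], 0.84)]
[447.0, 170.1, 61.4, 63.7, 30.6, 446.7, 169.6, 82.6, 63.5, 461.0] [446.5, 168.7, 71.2, 72.6, 32.9, 447.3, 168.1, 97.1, 10.7, 421.0]
[([0.446, 0.166, 0.034], 0.86)]
[([0.446, 0.17, -0.001], 0.87)]
dir -58.2 turn -0.002 shift cm [11.61 -7.29 -0.19] tool z [-0.003 -0.001 -1.   ] t 13.2167 q6 1.3
```

Call:
apply_moves(plan="0 0 0 11.5 -7.3 0 0; 0 0 0 11.5 -7.3 0 0; 0 0 0 11.5 -7.3 0 0; 0 0 0 11.5 -7.3 0 0; 0 0 0 11.5 -7.3 -3 0; 0 0 0 11.5 -7.3 -4 0; 0 0 0 11.5 -7.3 -4 0; 0 0 0 11.5 -7.3 -4 0; 0 0 0 11.5 -7.3 -4 0", grip_force=30)

```text
time_s: 13.97
position: [0.5634, 0.0991, 0.1047]
tcp_rot: [0.0, 0.962, 0.274, 0.0]
contact_force: [0.2, -0.2, -0.2]
gripper_width: 1.002
finger_force: 0.0
```

Run:
```python
from h import *
to(563.7,98.7,13,-58.3)
```

```text
dir -58.2 turn -0.002 shift cm [ 0.03 -0.04 -9.17] tool z [ 0.001  0.    -1.   ] t 13.9667 q6 1.12
```

Call:
apply_moves(plan="0 0 0 0 0 -4 0; 0 0 0 0 0 -7 0; 0 0 0 0 0 -8.8 0; 0 0 0 0 0 -9.2 0; 0 0 0 0 0 -9.2 0; 0 0 0 0 0 -9.2 1; 0 0 0 0 0 -9.2 1; 0 0 0 0 0 -9.2 1; 0 0 0 0 0 -9.2 1; 0 0 0 0 0 -9.2 1; 0 0 0 0 0 -9.2 1; 0 0 0 0 0 -9.2 1; 0 0 0 0 0 -9.2 1", grip_force=30)

```text
time_s: 15.05
position: [0.5647, 0.0989, 0.0139]
tcp_rot: [0.0, 0.962, 0.274, 0.002]
contact_force: [-1.3, -0.2, 5.8]
gripper_width: 0.499
finger_force: 29.9
```

Run:
```python
from h import *
to(678.8,169.7,100,-58.3)
```

```text
dir -58.2 turn -0.002 shift cm [11.41  7.08  8.61] tool z [ 0.003  0.    -1.   ] t 15.05 q6 1.12
```

Call:
apply_moves(plan="0 0 0 0 0 2 1; 0 0 0 0 0 5 1; 0 0 0 0 0 8.5 1; 0 0 0 0 0 8.5 1; 0 0 0 3 2 8.5 1; 0 0 0 7 4.3 8.5 1; 0 0 0 11.4 7.1 8.5 1; 0 0 0 11.4 7.1 8.5 1; 0 0 0 11.4 7.1 8.5 1; 0 0 0 11.4 7.1 8.5 1; 0 0 0 11.4 7.1 7 1; 0 0 0 11.4 7.1 7 1; 0 0 0 11.4 7.1 7 1")

```text
time_s: 16.13
position: [0.6763, 0.1689, 0.0814]
tcp_rot: [0.0, 0.962, 0.274, -0.001]
contact_force: [-0.5, 0.1, -0.9]
gripper_width: 0.497
finger_force: 30.7
```

Run:
```python
from h import *
to(678.8,169.7,19,-58.3)
for k in("top","side"):
    c=arm.capture(k);cv2.imwrite(f"pics/{k}3.png",c["img"][:,:,::-1])
    print(k,[(np.round(d["xyz"],3).tolist(),round(d["confidence"],2)) for n in("pot_round_small_mid","saucer_round_small") for d in arm.place_of(n,k)[:2]],fit(c,"saucer_round_small"))
```

```text
dir -58.2 turn -0.001 shift cm [ 0.25  0.08 -6.24] tool z [-0.002 -0.001 -1.   ] t 16.1333 q6 1.21
top [] None
side [([0.678, 0.166, 0.094], 0.88), ([0.676, 0.171, 0.003], 0.84), ([0.569, -0.265, 0.035], 0.28)] [678.8, 169.5, 53.6, 52.4, -29.8, 678.5, 170.1, 55.6, 8.9, 278.0]
```

View pics/side3.png

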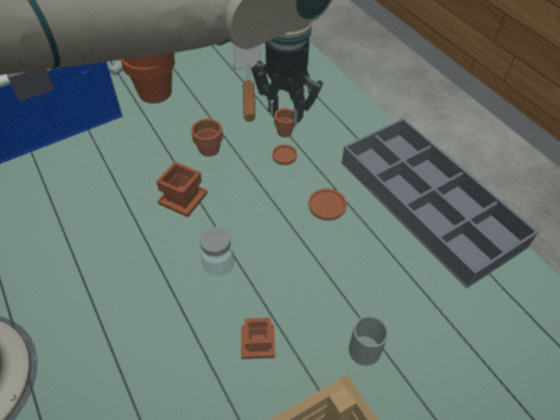

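Call:
apply_moves(plan="0 0 0 0.1 0.1 -2 1; 0 0 0 0.1 0.1 -4 1; 0 0 0 0.1 0.1 -5 1; 0 0 0 0.1 0.1 -5.7 1; 0 0 0 0.1 0.1 -6.1 1; 0 0 0 0.1 0.1 -6.3 1; 0 0 0 0.1 0.1 -6.3 1; 0 0 0 0.1 0.1 -6.3 1")

```text
time_s: 17.1
position: [0.679, 0.1707, 0.0199]
tcp_rot: [0.0, 0.962, 0.274, 0.001]
contact_force: [0.0, 0.5, -1.5]
gripper_width: 0.497
finger_force: 30.7
```

Call:
apply_moves(plan="0 0 0 0 0 -0.1 1; 0 0 0 0 0 -0.1 1; 0 0 0 0 0 -0.1 1; 0 0 0 0 0 -0.1 0.4; 0 0 0 0 0 -0.1 0.3; 0 0 0 0 0 -0.1 0; 0 0 0 0 0 -0.1 0; 0 0 0 0 0 -0.1 0; 0 0 0 0 0 -0.1 0; 0 0 0 0 0 3 0; 0 0 0 0 0 7 0; 0 0 0 0 0 11 0; 0 0 0 0 0 12 0; 0 0 0 0 0 12 0")

```text
time_s: 18.27
position: [0.6806, 0.1711, 0.1453]
tcp_rot: [0.0, 0.962, 0.274, 0.005]
contact_force: [0.2, -0.0, -0.2]
gripper_width: 0.999
finger_force: 0.0
```

Run:
```python
from h import *
for k in("top","side"):
    c=arm.capture(k)
    print(fit(c,"pot_round_small_mid",.6788,.170,.005),fit(c,"saucer_round_small"))
    for n in("pot_round_small_mid","saucer_round_small"):print([(np.round(d["xyz"],3).tolist(),round(d["confidence"],2)) for d in arm.place_of(n,k)[:2]])
to(550.1,266.2,140,-58.3)
```

```text
None [680.5, 145.6, 33.5, 6.0, 8.1, 680.2, 147.9, 33.6, 10.2, 32.0]
[]
[]
[677.6, 170.0, 43.3, 43.5, 18.2, 677.0, 171.9, 48.7, 51.1, 170.0] [675.6, 164.1, 41.4, 52.3, -29.9, 678.8, 169.6, 55.3, 10.2, 191.0]
[([0.679, 0.169, 0.028], 0.8)]
[([0.678, 0.171, 0.001], 0.71)]
dir -58.2 turn -0.002 shift cm [-12.76   9.57   0.35] tool z [-0.003 -0.001 -1.   ] t 18.5667 q6 1.21
```

Call:
apply_moves(plan="0 0 0 -12.8 9.5 0 0; 0 0 0 -12.8 9.5 0 0; 0 0 0 -12.8 9.5 0 0; 0 0 0 -12.8 9.5 0 0; 0 0 0 -12.8 9.5 0 0; 0 0 0 -12.8 9.5 -3 0; 0 0 0 -12.8 9.5 -4 0; 0 0 0 -12.8 9.5 -4 0; 0 0 0 -12.8 9.5 -4 0; 0 0 0 -12.8 9.5 -4 0", grip_force=40)

```text
time_s: 19.4
position: [0.5511, 0.2654, 0.0995]
tcp_rot: [0.0, 0.962, 0.273, 0.0]
contact_force: [-0.1, 0.1, 0.9]
gripper_width: 0.999
finger_force: 0.0
```

Run:
```python
from h import *
to(550.1,266.2,17,-58.3)
```

```text
dir -58.3 turn -0.001 shift cm [-0.1   0.08 -8.25] tool z [ 0.001  0.    -1.   ] t 19.4 q6 1.41
```

Call:
apply_moves(plan="0 0 0 0 0 -4 0; 0 0 0 0 0 -6.5 0; 0 0 0 0 0 -8 0; 0 0 0 0 0 -8.3 0; 0 0 0 0 0 -8.3 0; 0 0 0 0 0 -8.3 1; 0 0 0 0 0 -8.3 1; 0 0 0 0 0 -8.3 1; 0 0 0 0 0 -8.3 1; 0 0 0 0 0 -8.3 1; 0 0 0 0 0 -8.3 1; 0 0 0 0 0 -8.3 1; 0 0 0 0 0 -8.3 1", grip_force=40)

```text
time_s: 20.48
position: [0.5523, 0.2664, 0.0189]
tcp_rot: [-0.0, 0.962, 0.274, 0.003]
contact_force: [0.7, 0.4, 5.8]
gripper_width: 0.741
finger_force: 44.5
```

Run:
```python
from h import *
to(682.3,12,140,-58.3)
```

```text
dir -58.2 turn -0.001 shift cm [ 13.   -25.44  12.11] tool z [ 0.005  0.002 -1.   ] t 20.4833 q6 1.41
```

Call:
apply_moves(plan="0 0 0 0 0 2 1; 0 0 0 0 0 5 1; 0 0 0 0 0 8.5 1; 0 0 0 0 0 12 1; 0 0 0 0 0 12 1; 0 0 0 1.5 -3 12 1; 0 0 0 13 -25.4 12 1; 0 0 0 13 -25.4 12 1; 0 0 0 13 -25.4 12 1; 0 0 0 13 -25.4 12 1; 0 0 0 13 -25.4 12 1; 0 0 0 13 -25.4 12 1; 0 0 0 13 -25.4 12 1; 0 0 0 13 -25.4 12 1; 0 0 0 13 -25.4 8 1; 0 0 0 13 -25.4 7 1; 0 0 0 13 -25.4 7 1; 0 0 0 13 -25.4 7 1")

```text
time_s: 21.98
position: [0.6798, 0.0128, 0.0857]
tcp_rot: [-0.0, 0.962, 0.275, -0.001]
contact_force: [-0.7, -0.0, 0.1]
gripper_width: 0.739
finger_force: 44.7
```

Run:
```python
from h import *
to(682.3,12,24,-58.3)
for k in("top","side"):
    c=arm.capture(k)
    print(k,[(np.round(d["xyz"],3).tolist(),round(d["confidence"],2)) for n in("pot_round_large_mid","saucer_round_large") for d in arm.place_of(n,k)[:2]],fit(c,"saucer_round_large"))
```

```text
dir -58.1 turn -0.003 shift cm [ 0.25 -0.08 -6.17] tool z [-0.002  0.    -1.   ] t 21.9833 q6 0.98
top [([0.682, 0.013, 0.102], 0.38), ([0.446, 0.168, 0.003], 0.18)] None
side [([0.681, 0.011, 0.098], 0.8), ([0.682, 0.014, -0.004], 0.79)] [680.5, 10.8, 74.4, 74.0, -38.2, 686.6, 11.8, 84.6, 8.1, 590.0]
```

Call:
apply_moves(plan="0 0 0 0.1 0 -2 1; 0 0 0 0.1 0 -4 1; 0 0 0 0.1 0 -5 1; 0 0 0 0.1 0 -5.7 1; 0 0 0 0.1 0 -6 1; 0 0 0 0.1 0 -6.2 1; 0 0 0 0.1 0 -6.2 1; 0 0 0 0.1 0 -6.2 1")

```text
time_s: 22.95
position: [0.682, 0.0116, 0.0249]
tcp_rot: [0.0, 0.962, 0.274, 0.001]
contact_force: [-0.1, 0.6, -1.1]
gripper_width: 0.737
finger_force: 44.8
```

Call:
apply_moves(plan="0 0 0 0 0 -0.1 1; 0 0 0 0 0 -0.1 1; 0 0 0 0 0 -0.1 1; 0 0 0 0 0 -0.1 0.2; 0 0 0 0 0 -0.1 0.1; 0 0 0 0 0 -0.1 0; 0 0 0 0 0 -0.1 0; 0 0 0 0 0 -0.1 0; 0 0 0 0 0 -0.1 0; 0 0 0 0 0 3 0; 0 0 0 0 0 7 0; 0 0 0 0 0 11 0; 0 0 0 0 0 15 0; 0 0 0 0 0 15 0; 0 0 0 -10 -10 15 0; 0 0 0 -25 -15 15 0; 0 0 0 -25 -15 15 0; 0 0 0 -25 -15 15 0; 0 0 0 -25 -15 15 0; 0 0 0 -25 -15 15 0")

```text
time_s: 24.62
position: [0.4672, -0.1183, 0.1734]
tcp_rot: [0.0, 0.962, 0.274, 0.0]
contact_force: [-0.0, -1.6, 1.3]
gripper_width: 1.001
finger_force: 0.0
```

Run:
```python
from h import *
P={"pot_round_large_mid":(.682,.012),"pot_round_small_mid":(.6788,.170),"pot_square_large_mid":(.447,.169),"pot_square_small_mid":(.428,-.171)}
for k in("top","side"):
    c=arm.capture(k);cv2.imwrite(f"pics/{k}4.png",c["img"][:,:,::-1]);print(k)
    for n in N:
        f=fit(c,n,*P[n],.005) if n in P else fit(c,n)
        print(n,f,[(np.round(d["xyz"],3).tolist(),round(d["confidence"],2)) for d in arm.place_of(n,k)[:1]])
```

```text
top
pot_round_large_mid [680.6, 9.7, 63.0, 62.1, 1.5, 681.4, 9.3, 64.7, 64.4, 257.0] []
saucer_round_large [674.3, 20.5, 90.6, 57.1, -6.9, 686.7, 20.0, 94.3, 10.5, 408.0] [([0.68, 0.011, -0.003], 0.89)]
pot_round_small_mid [678.4, 169.5, 43.5, 42.6, -20.8, 678.1, 169.3, 44.6, 49.9, 173.0] [([0.679, 0.171, 0.028], 0.57)]
saucer_round_small [672.4, 165.4, 38.8, 51.9, 27.8, 678.1, 168.3, 53.0, 10.3, 187.0] [([0.676, 0.172, 0.001], 0.66)]
pot_square_large_mid [446.8, 168.5, 60.5, 60.5, 31.6, 446.3, 168.5, 82.9, 62.6, 449.0] [([0.448, 0.17, 0.03], 0.9)]
saucer_square_large [446.8, 167.4, 70.4, 69.7, 32.0, 447.7, 167.5, 96.1, 10.5, 552.0] [([0.446, 0.17, 0.005], 0.58)]
pot_square_small_mid [428.0, -174.0, 42.7, 42.0, -28.0, 427.4, -173.2, 56.8, 48.7, 260.0] [([0.428, -0.166, 0.029], 0.74)]
saucer_square_small [423.9, -169.5, 54.3, 44.9, -28.8, 423.9, -169.7, 68.2, 10.5, 267.0] [([0.422, -0.17, 0.0], 0.58)]
jar_mid [439.7, -3.3, 48.7, 50.8, 0.5, 440.1, -3.3, 51.0, 74.5, 620.0] [([0.44, -0.001, 0.042], 0.63)]
tin_mid None [([0.68, 0.014, 0.037], 0.56)]
side
pot_round_large_mid [681.0, 10.3, 
[... 337 characters left out ...]
9)]
pot_square_large_mid [447.4, 169.6, 62.3, 62.9, 31.1, 446.5, 168.5, 83.1, 63.3, 471.0] [([0.446, 0.168, 0.034], 0.97)]
saucer_square_large [446.6, 168.9, 72.5, 73.0, 32.4, 447.2, 167.1, 97.3, 10.5, 435.0] [([0.446, 0.17, -0.001], 0.88)]
pot_square_small_mid [428.1, -171.8, 44.2, 41.9, -28.3, 428.1, -172.5, 57.6, 49.6, 434.0] [([0.425, -0.171, 0.029], 0.56)]
saucer_square_small [428.3, -170.1, 55.0, 53.8, -28.3, 427.8, -169.5, 74.4, 11.5, 450.0] [([0.428, -0.174, -0.001], 0.84)]
jar_mid [440.3, -2.0, 50.9, 50.7, -40.2, 441.5, -1.4, 53.3, 75.8, 636.0] [([0.437, -0.001, 0.032], 0.67)]
tin_mid [568.6, -267.0, 51.7, 50.6, 32.5, 568.8, -266.7, 53.0, 69.8, 289.0] [([0.567, -0.265, 0.036], 0.9)]
```

View pics/side4.png

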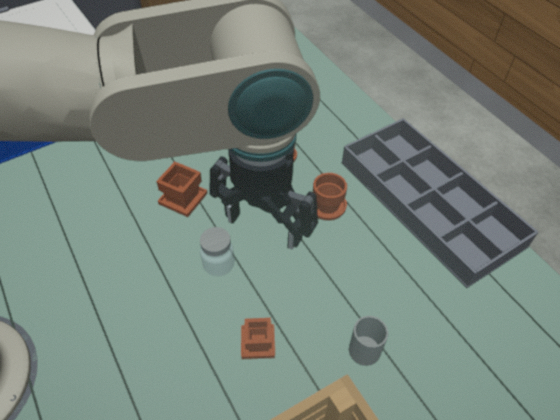

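View pics/top4.png

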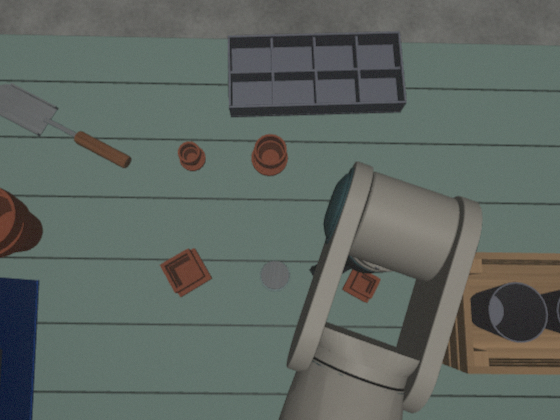

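```bash
python3 -c "
from workcell import arm
print(arm.state()['position'],arm.finish_job())"
```

```text
the job is handed in; nothing more can be done
[ 0.46911791 -0.11775024  0.17374641] None
```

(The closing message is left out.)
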